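# Bring the ear-tip jar round to the front of the carousel

## Task

On the treatment unit's worktop, turn the carousel gently by pushing the rim of its tray with the fingers until the open steel jar with the four white ear tips stands at the front, centred behind the forceps rest on the carousel's foot, and leave it standing still there. Push only the tray, not the jars, cups and bottles in it: nothing is gripped or lifted, they all stay upright in their wells, and everything round the carousel stays where it is.

Things in the scene. Friction and masses are not known exactly. Their poses are not given: they have to be found in the camera images.
- foot: the carousel's fixed grey foot, a disc of 200 mm diameter on the worktop; it never moves. Origin on the turning axis, on the worktop (z = 0), z up. Its -x axis points to the carousel's front, up to 20 degrees off the robot's -x
- rest (a point): middle of the forceps rest, a low grey ledge 50 mm wide that reaches out from the foot, under the tray, to 232 mm from the axis and so shows the carousel's front. The point lies 208 mm from the axis, on the ledge's floor 10 mm above the worktop; its lips are 20 mm high
- tray: the carousel's grey turning tray, from above a flower of six round petals, 350 mm across. Turns either way without end about the foot's axis; bearing friction: about 1 N at the rim moves it, it stops within a few degrees when let go. Origin on the axis at its underside, 45 mm above the worktop; z up. Petal rims reach from 45 to 75 mm above the worktop. The ear-tip jar stands in the petal on the tray's -x axis
- petal (a point): centre of the ear-tip jar's petal, on its well floor, 60 mm above the worktop, turning with the tray. The six petals are dishes of 110 mm outer, 102 mm inner diameter with a lip 15 mm high, centres 120 mm from the axis, 60 degrees apart
- notch (a point): one of the six rim notches, midway between two petals, 160 mm from the axis, 55 mm above the worktop, turning with the tray (30 degrees round from the ear-tip jar's petal, anticlockwise from above). A finger up to 50 mm across fits down into it and pushes against a petal's side; the disc between the petals has a radius of 95 mm
- tip_jar: the wanted jar: open (no lid), plain steel, 62 mm diameter, 36 mm high, with four white flared ear tips standing up inside to 43 mm; loose in its well, starting 50 to 180 degrees away from the front, on either side. Origin at the centre of its underside
- lid_jar_a: closed steel jar with a knobbed lid, 64 mm diameter over the lid, 50 mm high with its knob; loose in a well of the tray. Origin at the centre of its underside
- lid_jar_b: smaller closed steel jar with a knobbed lid, 50 mm diameter over the lid, 50 mm high; loose in a well of the tray. Origin at the centre of its underside
- gallipot: small empty open steel cup, 56 mm diameter at the rim, 32 mm high; loose in a well of the tray. Origin at the centre of its underside
- drop_bottle: small amber bottle with black cap, 36 mm diameter, 50 mm high; loose in a well of the tray. Origin at the centre of its underside. One of the six wells is empty
- forceps: steel forceps, 135 mm long, lying crosswise on the rest in front of the carousel, 208 mm from the axis, its top 18 mm above the worktop. Origin at the middle of its underside. Leave alone
- jar_lid: loose steel lid with knob, 66 mm diameter, 20 mm high, lying on the worktop left of the carousel, its centre 230 to 260 mm from the axis. Origin at the centre of its underside. Leave alone
- kidney_dish: steel kidney dish, about 205 mm by 95 mm, 34 mm high, on the worktop to the robot's left. Origin near its middle, on its underside. Leave alone
- otoscope: black otoscope, 140 mm long, 28 mm high, lying on the worktop to the robot's right. Origin on its underside near the middle. Leave alone
- spray_bottle: amber bottle, 48 mm diameter, 110 mm high, standing on the worktop to the robot's right. Origin at the centre of its underside. Leave alone
- beaker: white plastic cup, 64 mm diameter, 75 mm high, standing on the worktop to the robot's right. Origin at the centre of its underside. Leave alone
There are look-alikes about, which are no part of the job. What is shaped like the gallipot but red is not meant.

How it is judged:
By the outcome, as a careful person would: the job done as asked, in the order asked, and still so for the second after the job is handed in, with the robot touching nothing.
It also fails if it takes over 54 s, if anything falls off the work surface, if the arm or the gripper's body presses on something with over 40 N, if the wrist force passes 120 N, or if a joint passes its speed limit or range.

## Robot

A 6-joint arm with a two-finger parallel gripper is mounted at the origin on the work surface. World frame = base frame: x ahead of the robot, y to its left, z up, the work surface at z = 0. Lengths are in m, angles in rad, forces in N, time in s.
With the tool pointing down it reaches from about 0.25 to 0.775 m from the base axis. Payload 4 kg.
Tool frame: the origin (TCP) lies midway between the tips of the shut fingers; the grasp point (between the pads) lies 19 mm behind it; z points along the fingers, y is the direction in which the jaws open and shut (so a half turn about z gives the same grasp; the last joint's range is limited). The gripper opens to 94 mm and grips with 3 to 60 N. Pads are 16 mm wide; open, the fingers measure 119 mm over their backs; the gripper's body (75 mm by 177 mm) begins 78 mm behind the grasp point.
Start: joints at [-1.316, 0.087, 1.371, -0, 1.684, -0.103], TCP at [0.193, -0.515, 0.206] pointing down, gripper open.
Joint ranges: [-3.1, 3.1], [-0.76, 2.03], [0.27, 2.55], [-1.08, 4.22], [0.17, 2.65], [-2.57, 2.57]. Speed limits (rad/s): [2.79, 2.79, 3.14, 3.14, 3.14, 3.14].

## Interface

Orientations are given as [roll, pitch, yaw] about the fixed x, y, z axes, in that order (R = Rz(yaw) Ry(pitch) Rx(roll)).
In Python, from bench import get_obs, snapshot, ticket gives the robot as it stands.
- The arm moves only by the shell command python3 -m creep 'ROWS' [OPENING]. ROWS is JSON, a list that holds one entry, the list of rows, each a list of 4 numbers: the shift along the tool's x, y, z in mm, then the turn about the tool's z in degrees. A call has 1 to 8 rows; each row shifts and turns the commanded pose from where the row before left it, along the tool's axes as they then stand; what a row does not reach is not made up. A row lasts 1/8 s, in which the tool goes at most 62.5 mm and 10.7 degrees, less where a joint would pass 70% of its speed; a pose out of reach is approached as far as the arm can. A call with a gripper value outside its range is refused whole. OPENING is the opening, from 0 (shut) to 1 (fully open), set as the call begins (- or left out, the last holds). The fingers move at their own pace and stop on an object; the grip force is fixed at half the most. Time passes only in rows, so rows that do not move let the fingers close. It gives the time, the measured TCP pose, the force and the opening at its end, in the units of the state.
- get_obs(): the state, without advancing time (a new reading comes with each control period).
- snapshot(name): name is "scene" or "top"; returns a dict with "color" (384x512x3 uint8, red, green, blue), "depth" (384x512 float32, m along the optical axis (not along the pixel's ray), 0 where there is no reading), "fx", "fy", "cx", "cy" (pixels), "extrinsics" (4x4, takes a point from world to camera coordinates). Camera axes: x right, y down, z forward; pixel columns grow to the right and rows downward; lengths in m; the calibration is good to about 2 mm. A picture is of the moment at which its call begins.
- ticket.close_job(): hands the job in, once; it reports no verdict.
The state is a dict: "time": time; "joint_positions": joint angles; "qvel": joint speeds; "joint_torque": joint torques, N m; "tool_pos": TCP position; "ee_rot": TCP orientation; "wrist_force": force on the tool from outside, world axes, zero at the start; "wrist_torque": the same for the moment, N m; "width": finger opening in m.
Only numpy, scipy, OpenCV 4.12 (cv2) and the standard library are available. Lean on these libraries where they do the work, as an engineer would, in place of code of your own. Each camera call takes 0.05 s, during which the arm holds its last target. There are 200 camera calls.

## Working session

There is one attempt and no reset: what is moved stays moved. The work goes in short steps, Python scripts to look and compute and a shell command to move; the robot and the scene stay as the last step left them, time stands still between calls to the robot, and variables do not carry over. Pictures are saved under pics/ and viewed, on a budget of 10 in all, crops included, one or two more only if the job needs it, and the job is handed in when it is done.

```bash
mkdir -p pics; ls; python3 - <<'E'
from bench import get_obs,snapshot
import cv2,numpy as np
o=get_obs();print(o['time'],o['tool_pos'],o['ee_rot'],o['width'])
ims=[]
for n in("top","scene"):
    s=snapshot(n);np.savez(f'{n}0.npz',**s);cv2.imwrite(f'pics/{n}0.png',s['color'][...,::-1])
    print(n,s['fx'],s['cx'],s['cy'],np.round(s['extrinsics'],3).tolist())
E
```

```text
pics
0.0 [ 0.19245988 -0.51465514  0.20433628] [-3.13947624e+00 -1.91972359e-04  3.57803173e-01] 0.09408286064634408
top 401.2032103137357 245.54566131514127 192.914564853457 [[-0.012, -1.0, 0.014, 0.001], [-0.99, 0.01, -0.138, 0.557], [0.138, -0.016, -0.99, 1.22], [0.0, 0.0, 0.0, 1.0]]
scene 386.86758047418226 259.35771460747554 187.4940481330765 [[-0.818, 0.575, 0.019, 0.447], [0.424, 0.624, -0.656, -0.217], [-0.39, -0.529, -0.754, 1.482], [0.0, 0.0, 0.0, 1.0]]
```

View pics/top0.png

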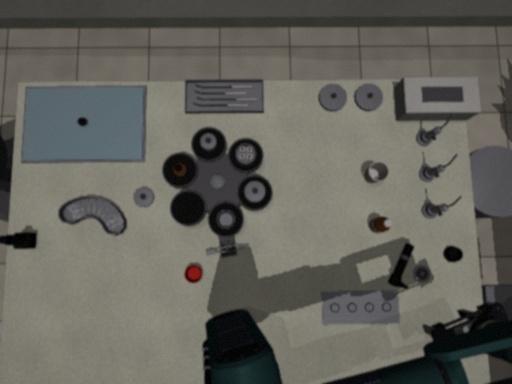

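View pics/scene0.png

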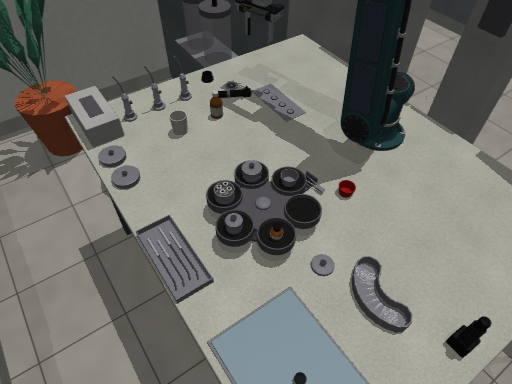

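Candidates in the top view: (246,154) is an open jar with four white tips. Two lidded jars are at (208,143) and (256,190), the gallipot at (226,217), the bottle at (180,168), the empty well at (187,207), and the red cup off the tray at (193,273). I choose (246,154) and will check it in a rectified crop; the forceps rest shows at about (228,243).

```bash
cat > h.py <<'E'
import numpy as np,cv2
from bench import get_obs,snapshot
def world(s):
    v,u=np.mgrid[:384,:512];d=s['depth'];E=s['extrinsics']
    p=np.stack([(u-s['cx'])/s['fx']*d,(v-s['cy'])/s['fy']*d,d],-1)
    return (p-E[:3,3])@E[:3,:3]
def H(s,z): # plane (x,y)->pixel
    K=np.array([[s['fx'],0,s['cx']],[0,s['fy'],s['cy']],[0,0,1]]);E=s['extrinsics']
    return K@np.c_[E[:3,0],E[:3,1],E[:3,2]*z+E[:3,3]]
def rect(s,z,x0,y0,n=500,mm=1.):  # image up=+x, left=+y, centre x0,y0
    m=mm/1000;A=np.array([[0,-m,x0+m*n/2],[-m,0,y0+m*n/2],[0,0,1]])
    return cv2.warpPerspective(s['color'],H(s,z)@A,(n,n),flags=cv2.INTER_LINEAR|cv2.WARP_INVERSE_MAP)
def pix(s,z,uv):
    q=np.linalg.inv(H(s,z))@np.c_[np.atleast_2d(uv),np.ones(len(np.atleast_2d(uv)))].T
    return (q[:2]/q[2]).T
def rims(s,c=None):
    w=world(s);m=(w[...,2]>.066)&(w[...,2]<.082)&(s['depth']>0)
    m&=np.hypot(w[...,0]-.51,w[...,1]-.06)<.22
    return w[m]
E
python3 - <<'E'
from h import *
s=dict(np.load('top0.npz'))
print('hub',pix(s,.07,[217,182]))
P=rims(s);(c,r)=cv2.minEnclosingCircle(P[:,:2].astype(np.float32));print(len(P),c,r)
w=world(s);print('z hub',w[182,217],'jar',w[154,246],'rest',w[243,228])
a=rect(s,.075,c[0],c[1],400);b=rect(s,.01,c[0]-.1,c[1],400)
im=np.hstack([a,b]);im=np.clip(im.astype(float)*1.6,0,255).astype(np.uint8)
cv2.imwrite('pics/rect0.png',im[...,::-1])
E
```

```text
hub [[0.58724024 0.08242745]]
1291 (0.5867196321487427, 0.07954243570566177) 0.1734277606010437
z hub [0.587241   0.0824277  0.06999548] jar [ 0.67311267 -0.00748855  0.07514152] rest [0.40212307 0.05161342 0.00905076]
```

View pics/rect0.png

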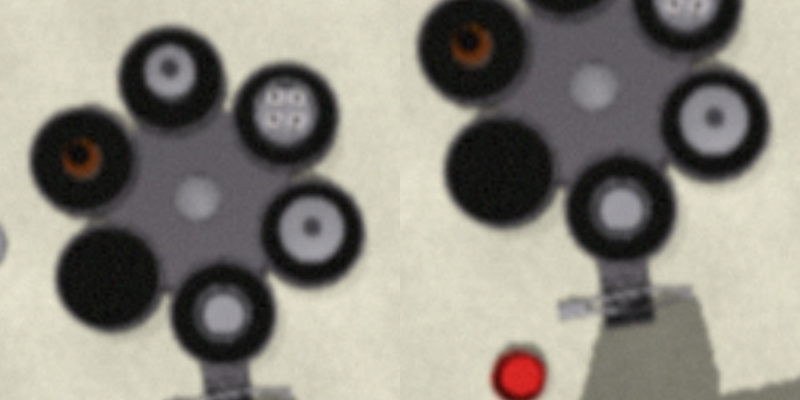

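The crop confirms it. The tip jar's petal is at crop pixel (286,114) on the left half, and the petal centres average to (197.5,196), which puts the axis at about (0.5905, 0.082). The rest's centre line at (629,318) on the right half gives a front direction of about 8.1° (CCW from -x). The tip petal is at about 132.5°, so the tray must turn about 124.5° clockwise. I'll use the notch at θ≈102°, with the tool's x pointing inward.

```bash
python3 -m creep '[[[40,-18.6,0,0],[40,-18.6,0,0],[40,-18.6,0,0],[40,-18.6,0,0],[40,-18.6,0,0],[40,-18.6,0,0],[40,-18.6,0,0]]]' 0.15 && python3 -m creep '[[[40,-18.6,0,0],[40,-18.6,0,0],[40,-18.6,0,0],[40,-18.6,0,0],[40,-18.6,0,0],[40,-18.6,0,0],[40,-18.6,0,0]]]' && python3 -m creep '[[[0,0,0,-10.2],[0,0,0,-10.2],[0,0,0,-10.2],[0,0,0,-10.2],[0,0,0,-10.2],[0,0,0,-10.2],[0,0,0,-10.2],[0,0,0,-10.2]]]'; python3 - <<'E'
from h import *
s=snapshot('top');cv2.imwrite('pics/top1.png',np.clip(cv2.resize(s['color'][100:290,120:340],None,fx=3,fy=3)[...,::-1]*1.5,0,255).astype(np.uint8))
s0=dict(np.load('top0.npz'))
for q in (s0,):
  a=rect(q,.075,.5905,.082,400);g=cv2.medianBlur(cv2.cvtColor(a,cv2.COLOR_RGB2GRAY),3)
  c=cv2.HoughCircles(g,cv2.HOUGH_GRADIENT,1,80,param1=80,param2=12,minRadius=48,maxRadius=58)
  if c is not None:
    c=c[0];p=np.c_[.5905+.2-c[:,1]/1000,.082+.2-c[:,0]/1000];print(p.round(4),c[:,2])
o=get_obs();print(o['time'],o['tool_pos'],o['ee_rot'],o['joint_positions'],o['width'])
E
```

```text
time: 0.98
tool_pos: [0.4099, -0.2938, 0.205]
ee_rot: [-3.141, 0.0, 0.358]
wrist_force: [1.0, -0.3, 0.5]
width: 0.0273
time: 1.85
tool_pos: [0.6266, -0.074, 0.2047]
ee_rot: [-3.141, 0.001, 0.358]
wrist_force: [0.4, -0.7, -1.0]
width: 0.0141
time: 2.85
tool_pos: [0.6256, -0.0751, 0.2046]
ee_rot: [-3.14, -0.001, 1.788]
wrist_force: [0.4, 0.6, 0.0]
width: 0.0141
[[ 0.626   0.1925]
 [ 0.706   0.1085]
 [ 0.512   0.1675]
 [ 0.669  -0.0055]
 [ 0.554  -0.0275]
 [ 0.473   0.0575]] [56.3 53.  56.3 54.8 56.3 53.6]
2.9 [ 0.62561676 -0.0751061   0.20460846] [-3.14010704e+00 -5.52341404e-04  1.79143229e+00] [-2.09360956e-01  2.68641280e-01  1.16270782e+00 -1.18422607e-04
  1.71182418e+00 -4.30013882e-01] 0.013989323748655488
```

View pics/top1.png

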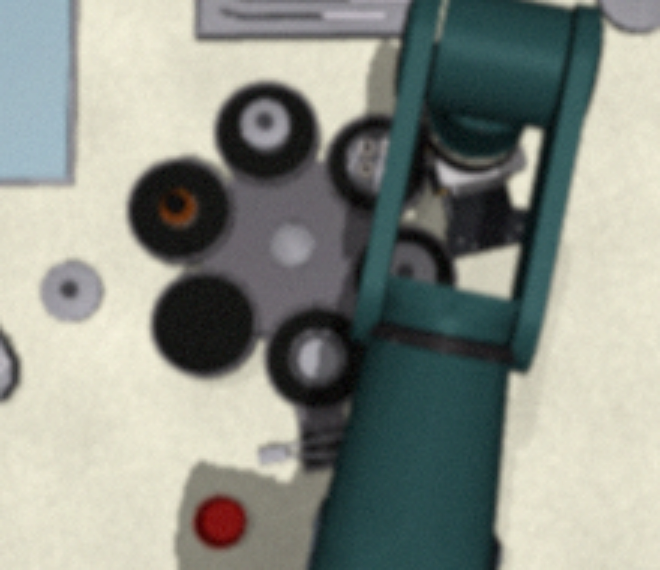

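The arm is above the notch at crop pixel (430,215), between the tip jar and the larger lidded jar. The rest of the scene is untouched. The Hough petal centres agree: axis (0.590, 0.082), tip petal at 132°. Going down into the notch.

```bash
python3 -m creep '[[[1,-2,25,0],[0,0,25,0],[0,0,25,0],[0,0,20,0],[0,0,15,0],[0,0,15,0],[0,0,13,0],[0,0,12,0]]]' && python3 -m creep '[[[0,-1.5,0,0],[0,-1.5,0,0],[0,-1.5,0,0],[0,-1.5,0,0],[0,-1.5,0,0],[0,-1.5,0,0],[0,-1.5,0,0],[0,-1.5,0,0]]]'
```

```text
time: 3.9
tool_pos: [0.6239, -0.0746, 0.0549]
ee_rot: [3.141, 0.0, 1.782]
wrist_force: [0.4, -0.7, -0.3]
width: 0.0144
time: 4.9
tool_pos: [0.6122, -0.0772, 0.0556]
ee_rot: [3.141, 0.0, 1.782]
wrist_force: [1.1, 0.5, 0.4]
width: 0.0141
```

```bash
python3 -m creep '[[[0.1,-4,0,3.5],[0.1,-5.6,0,4],[0.2,-7,0,2.5],[0.2,-8.4,0,3],[0.2,-8.4,0,3],[0.2,-8.4,0,3],[0.2,-8.4,0,3],[0.2,-8.4,0,3]]]' && python3 -m creep '[[[0.2,-8.4,0,3],[0.2,-8.4,0,3],[0.2,-8.4,0,3],[0.2,-8.4,0,3],[0.2,-8.4,0,3],[0.2,-8.4,0,3],[0.2,-7,0,2.5],[0.1,-5.6,0,2]]]'; python3 - <<'E'
from h import *
o=get_obs();d=o['tool_pos'][:2]-[.59,.0822];print(np.hypot(*d),np.degrees(np.arctan2(-d[1],-d[0])),np.degrees(o['ee_rot'][2]))
s=snapshot('top');cv2.imwrite('pics/top2.png',np.clip(cv2.resize(s['color'][100:290,120:340],None,fx=3,fy=3)[...,::-1]*1.5,0,255).astype(np.uint8))
E
```

```text
time: 5.9
tool_pos: [0.5537, -0.0754, 0.0556]
ee_rot: [3.141, 0.0, 1.344]
wrist_force: [0.6, -0.0, 0.9]
width: 0.0141
time: 6.9
tool_pos: [0.4965, -0.0497, 0.0557]
ee_rot: [3.141, 0.0, 0.952]
wrist_force: [-0.4, -0.4, -0.7]
width: 0.0142
0.16163108274049398 54.66760242593714 54.53014326179946
```

View pics/top2.png

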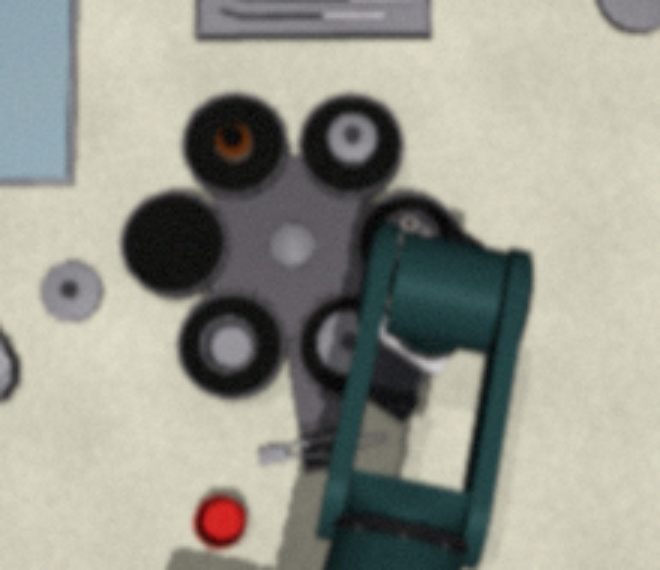

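The tray follows the finger: the gallipot's petal is now at crop (232,345) and the tip petal at about (410,240), on the right. Nothing else has moved. Continuing.

```bash
python3 -m creep '[[[0.2,-5.6,0,2],[0.2,-7,0,2.5],[0.2,-8.4,0,3],[0.2,-8.4,0,3],[0.2,-8.4,0,3],[0.2,-8.4,0,3],[0.2,-8.4,0,3],[0.2,-8.4,0,3]]]' && python3 -m creep '[[[0.2,-8.4,0,3],[0.2,-8.4,0,3],[0.2,-8.4,0,3],[0.2,-8.4,0,3],[0.2,-8.4,0,3],[0.2,-8.4,0,3],[0.2,-7,0,2.5],[0.1,-5.6,0,2]]]'; cat >> h.py <<'E'
def tray():
    s=snapshot('top');a=rect(s,.075,.59,.0822,400);g=cv2.medianBlur(cv2.cvtColor(a,cv2.COLOR_RGB2GRAY),3)
    c=cv2.HoughCircles(g,cv2.HOUGH_GRADIENT,1,80,param1=80,param2=12,minRadius=48,maxRadius=58)[0]
    d=np.c_[.2-c[:,1]/1000,.2-c[:,0]/1000];r=np.hypot(*d.T);d=d[abs(r-.12)<.006]
    th=np.degrees(np.arctan2(-d[:,1],-d[:,0]));print('petals',np.sort(th).round(1),'phase mod60',((np.degrees(np.angle(np.exp(6j*np.radians(th)).mean()))/6)%60).round(2))
    o=get_obs();d=o['tool_pos'][:2]-[.59,.0822];print('finger r,th,yaw',np.hypot(*d),np.degrees(np.arctan2(-d[1],-d[0])),np.degrees(o['ee_rot'][2]),o['time'])
    return s
E
python3 -c "
from h import *
s=tray()"
```

```text
time: 7.95
tool_pos: [0.4536, -0.0041, 0.0556]
ee_rot: [3.141, 0.0, 0.559]
wrist_force: [0.1, -0.8, 0.6]
width: 0.0139
time: 8.95
tool_pos: [0.4311, 0.0545, 0.0555]
ee_rot: [3.141, 0.0, 0.167]
wrist_force: [-0.7, -0.8, -0.2]
width: 0.0141
petals [-135.3  -75.3  -13.9   44.7  104.9  165.8] phase mod60 45.15
finger r,th,yaw 0.16125260968287847 9.678867161757474 9.549455353410245 9.0
```

```bash
python3 -m creep '[[[0.2,-5.6,0,2],[0.2,-7,0,2.5],[0.2,-8.4,0,3],[0.2,-8.4,0,3],[0.2,-8.4,0,3],[0.2,-8.4,0,3],[0.2,-8.4,0,3],[0.2,-8.4,0,3]]]' && python3 -m creep '[[[0.1,-7,0,2.5],[0.1,-5.6,0,2],[0.1,-4.2,0,1.5],[0,-2.8,0,1],[0,-1.4,0,0.5]]]'; python3 -c "
from h import *
s=tray()
s=dict(np.load('top0.npz'))
a=rect(s,.02,.40,.055,400,.3);cv2.imwrite('pics/rest.png',np.clip(np.hstack([a,rect(s,.01,.40,.055,400,.3)])[...,::-1]*1.6,0,255).astype(np.uint8))"
```

```text
time: 10.0
tool_pos: [0.4329, 0.1171, 0.0554]
ee_rot: [3.141, 0.001, -0.226]
wrist_force: [-0.2, -1.4, 0.2]
width: 0.014
time: 10.62
tool_pos: [0.4389, 0.1373, 0.0554]
ee_rot: [3.141, 0.001, -0.356]
wrist_force: [-1.0, 0.6, 0.7]
width: 0.0143
petals [-163.8 -104.7   13.5   75.2  136.7] phase mod60 15.37
finger r,th,yaw 0.16077827245780385 -20.096497918911 -20.418941884032936 10.675
```

View pics/rest.png

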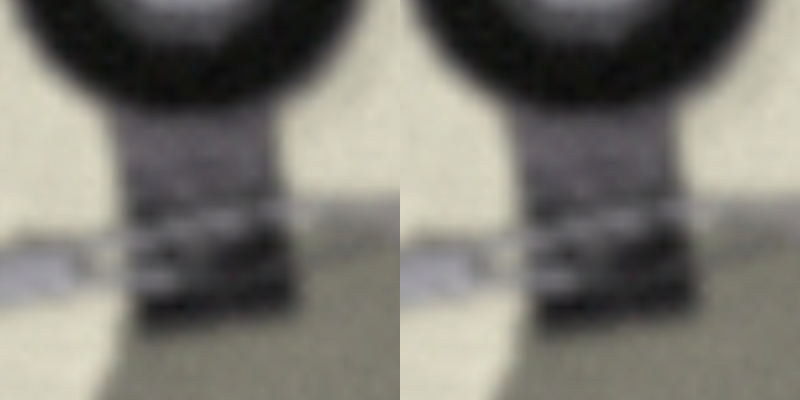

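The view of the rest shows its edges at columns 140 and 298 near row 315 and 126 and 285 at row 200, giving a front direction of about 8.3°. The tip petal is at 15.4° and follows the finger with no coasting, so about 7° remain.

```bash
python3 -m creep '[[[0,-2.8,0,1],[0.1,-4.2,0,1.5],[0.1,-4.2,0,1.5],[0.1,-3.9,0,1.4],[0,-2.8,0,1],[0,-1.7,0,0.6],[0,0,0,0]]]'; python3 -c "
from h import *
s=tray();s=tray();cv2.imwrite('pics/top3.png',np.clip(cv2.resize(s['color'][100:290,120:340],None,fx=3,fy=3)[...,::-1]*1.5,0,255).astype(np.uint8))"
```

```text
time: 11.55
tool_pos: [0.4472, 0.1553, 0.0554]
ee_rot: [-3.141, 0.0, -0.478]
wrist_force: [-2.4, 1.1, 0.1]
width: 0.0144
petals [-171.2 -110.8    7.5   68.2  128.1] phase mod60 8.38
finger r,th,yaw 0.16036361868768823 -27.090685173063203 -27.391970023289566 11.6
petals [-171.7 -111.8    7.7   68.2  128.5] phase mod60 8.18
finger r,th,yaw 0.1603383661956721 -27.054169093329815 -27.396173093517067 11.65
```

View pics/top3.png

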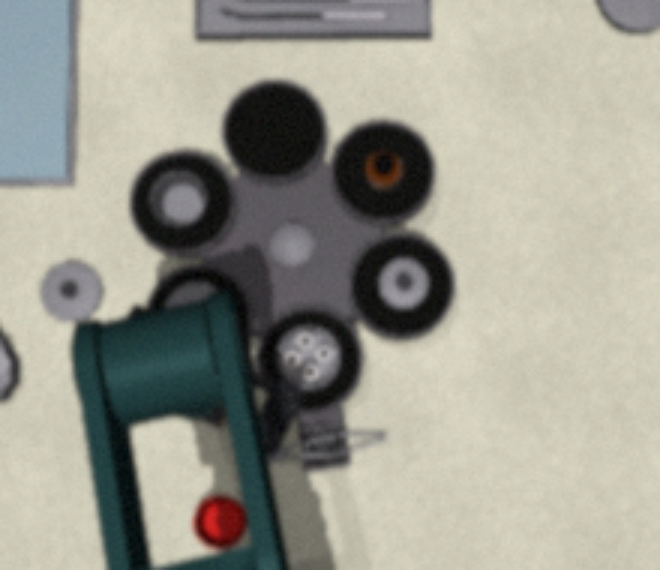

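The tip jar is at the front, crop (308,357), in line with the rest at (325,440). Backing off, lifting out and checking.

```bash
python3 -m creep '[[[0,3,0,0],[0,4,0,0],[0,3,0,0],[0,0,-10,0],[0,0,-20,0],[0,0,-30,0],[0,0,-40,0],[0,0,-40,0]]]' && python3 -m creep '[[[-30,0,0,0],[-40,0,0,0],[-40,0,0,0],[-30,0,0,0],[0,0,0,0]]]'; python3 -c "
from h import *
s=tray();s=tray();s0=dict(np.load('top0.npz'))
c=rect(s,.01,.45,.0822,380)
cv2.imwrite('pics/end.png',np.clip(np.hstack([c,rect(s,.075,.59,.0822,380)])[...,::-1]*1.6,0,255).astype(np.uint8))
cv2.imwrite('pics/scene_end.png',snapshot('scene')['color'][...,::-1])"
```

```text
time: 12.65
tool_pos: [0.4427, 0.1462, 0.1975]
ee_rot: [-3.141, -0.001, -0.478]
wrist_force: [1.2, 0.7, 0.1]
width: 0.014
time: 13.28
tool_pos: [0.3176, 0.2113, 0.1966]
ee_rot: [-3.14, -0.002, -0.475]
wrist_force: [0.0, -0.3, -0.1]
width: 0.0141
petals [-171.6 -111.4  -51.2    8.3   67.7  128.5] phase mod60 8.39
finger r,th,yaw 0.30048853845900086 -25.35947391419547 -27.310662904702028 13.325
petals [-171.1 -112.2  -50.8    8.4   68.   129.2] phase mod60 8.58
finger r,th,yaw 0.2999656883968205 -25.34907594794368 -27.37560744108674 13.375
```

View pics/end.png

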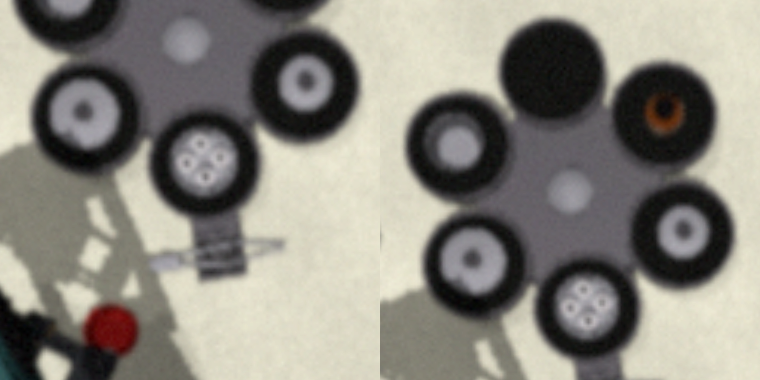

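View pics/scene_end.png

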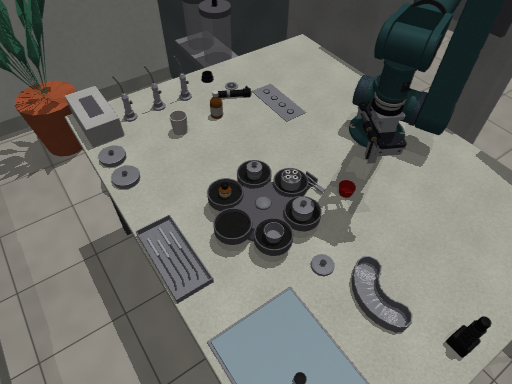

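In the left crop the rest's end is centred at (222,270), which is 8.4°, and the tip petal sits at 8.4–8.6°. All the vessels are upright in their wells, and the forceps, lid and red cup are where they were. The tool is clear, so I'm handing in.

```bash
python3 -c "
from bench import ticket
print(ticket.close_job())"
```

```text
the job is handed in; nothing more can be done
None
```

The ear-tip jar now stands at the front, centred behind the forceps rest, and the job is handed in at about 13.4 s of the 54 s allowed. I put the nearly closed fingers in one rim notch and pushed the tray about 124° clockwise in slow arcs. Then I backed off, lifted out and moved the arm clear.

- **Alignment:** the ear-tip petal is at 8.4–8.6° and the rest at 8.2–8.6°, so they agree to within about half a degree. That is also about how far apart repeated readings were. The tray stayed put when I let go.
- **Contact:** the wrist force stayed below about 3 N in every reading.
- **Surroundings:** in the last two pictures all the vessels stand upright in their wells. The forceps, loose lid, kidney dish, bottle, beaker and otoscope look unmoved; I compared these by eye and did not measure them.

No check failed. The one rough spot was the slope of the rest's edges, which read about 6.5°. I took that as blur in the image and relied on the rest's centre positions instead.

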